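# Shut the film box and hold the touch reader on its tag

### The job

One of the two clear film boxes has been left open: lower its lid gently until it is fully shut. Then take the touch reader out of its holder block and hold it upright with its sprung tip pressed lightly on the middle of the round steel tag on that box's lid, the tip pushed part of the way in but not to its stop. Finish while still holding the reader there; do not touch the other, shut box with the reader and leave everything else where it is.

Things in the scene. Friction and masses are not known exactly. Their poses are not given: they have to be found in the camera images.
- film_box: the clear plastic film box that stands open, 120 (x) x 119 (y) x 27 mm high when shut, fixed to the worktop, a brown film disc inside. Origin: centre of its underside; the lid's hinge line runs along its own y at x = +62 mm, z = 24 mm (far side); the front edge is at x = -60 mm. z is up.
- film_box_lid (a joint): hinge of the open box's lid in rad: 0 shut, 1.57 upright, 1.61 fully open; starts between 0.9 and 1.45. The lid is a flat clear plate, 119 mm from hinge side to front edge, 120 mm wide, 2 mm thick; shut, its outer face is at z = 27 mm. The hinge is snug: the lid stays where it is left and needs 1 to 3 N at its free edge to swing down.
- lid_hinge (a point): middle of the hinge line of the open box's lid; its axes are the box's, x from front to hinge, y along the hinge line.
- lid_edge (a point): middle of the free edge of that lid, on its outer face, 122 mm from the hinge line; moves with the lid.
- tag_top (a point): middle of the flat top face of the round steel contact tag on the lid of the open box, the spot to touch: a flat steel button 18 mm across on a 23 mm flange, 5 mm high, fixed to the lid's outer face and moving with it. With the lid shut this point lies at (12, -24, 31.6) mm in the box's frame.
- shut_box: the other clear film box, same size and frame, fixed, its lid shut for good; it carries the same kind of tag at the same place. Not to be touched with the reader.
- holder: fixed grey holder block, 50 x 50 mm, top at 60 mm above the worktop, on a 90 x 80 x 6 mm foot, with a vertical 23 mm through hole in its middle in which the reader hangs; origin at the centre of its underside.
- reader: the touch reader, a straight round wand 152 mm long, 0.12 kg; origin at the end of its sprung tip (when out), own z from tip to cap. It stands tip down in the holder, z up. From the tip up: brass tip 11 mm across, steel nose 19 mm across (10 to 45 mm), collar 31 mm across (45 to 51 mm) resting on the holder's top, black handle 24 mm across (51 to 140 mm), cap 27 mm across.
- reader_grip (a point): point on the axis of the reader's handle, 100 mm above the end of the tip and 55 mm above the holder's top: the place to grip.
- reader_tip (a point): end of the reader's sprung tip (11 mm flat), 100 mm below reader_grip along the reader's axis when the tip is out; moves with the tip.
- reader_plunger (a joint): how far the sprung tip is pushed in, in m: 0 out, 0.008 against its stop. The spring pushes back with 1 N at the start and 0.4 N more for each mm (3 N at 5 mm).
- weight_0: bystander: a small knob weight, 36 mm wide, 46 mm high, behind the boxes; origin at its underside.
- loupe: bystander: a black standing loupe, 40 mm wide and high, behind the boxes; origin at its underside.
- dropper_1: bystander: a brown dropper bottle, 30 mm wide, 92 mm high, behind the holder; origin at its underside.
- tweezers_0: bystander: black tweezers lying in front of the boxes, 127 mm long, 10 mm high; origin at the middle of their underside.

How it is judged:
On the way, in this order (a step that is already met when the one before it is completed fails the run):
1. the lid is lowered shut (value of joint film_box_lid below 0.05 rad), for 0.2 s.
2. the reader is lifted out of its holder (distance of reader_grip from where it was at the start of the episode above 0.05 m), for 0.1 s.
At the end, for the whole second after the job is handed in: The lid is shut (under 0.05 rad) and the gripper holds the reader still and upright (within 0.12 rad) with its tip on the tag of the box that was open, within 7 mm of the tag's middle, pressing with 0.7 to 6 N and the tip pushed in by 1 to 7.5 mm (value of joint film_box_lid below 0.05 rad and distance between reader_tip and tag_top below 0.007 m and angle between reader_grip's own z axis and vertical below 0.12 rad and contact force between reader and film_box between 0.7 and 6 N and value of joint reader_plunger between 0.001 and 0.0075 m and contact force between the fingers and reader above 1 N and linear speed of reader below 0.02 m/s); the arm keeps its last pose, push and grip.
It fails at once if the lid is slammed (faster than 4 rad/s) (velocity of joint film_box_lid below -4 rad/s).
It fails at once if the reader is pushed onto the box with more than 15 N (contact force between reader and film_box above 15 N).
It fails at once if the reader touches the other, shut box (contact force between reader and shut_box above 0.5 N).
It fails at once if a bystander is moved more than 3 cm (distance of any of weight_0, loupe, dropper_1, tweezers_0 from where it was at the start of the episode above 0.03 m).
It also fails if it takes over 64 s, if anything falls off the work surface, if the arm or the gripper's body presses on something with over 40 N, if the wrist force passes 120 N, or if a joint passes its speed limit or range.

### The arm

A 6-joint arm with a two-finger parallel gripper is mounted at the origin on a cart in front of the work surface, level with it; the furniture and walls round the work are solid. World frame = base frame: x ahead of the robot, y to its left, z up, the work surface at z = 0. Lengths are in m, angles in rad, forces in N, time in s.
With the tool pointing down it reaches from about 0.325 to 0.85 m from the base axis. Payload 15.5 kg.
Tool frame: the origin (TCP) lies at the very end of the fingers, on their centre line; the grasp point (between the pads) lies manip.pinch_z behind it (manip.pinch_z is the distance from the TCP to the grasp point, in m); z points along the fingers, y is the line along which they close (so a half turn about z gives the same grasp; the last joint's range is limited). The gripper opens to 91 mm and grips with 3 to 60 N. Pads are 32 mm wide; open, the fingers measure 118 mm over their backs; the gripper's body (76 mm by 178 mm) begins 60 mm behind the grasp point.
Start: joints at [-1.23, 0.494, 1.345, -0, 1.302, -0.096], TCP at [0.264, -0.566, 0.214] pointing down, gripper open.
Joint ranges: [-2.91, 2.91], [-0.82, 2.16], [0.22, 2.67], [-1.22, 4.37], [0.12, 2.79], [-3.08, 3.08]. Speed limits (rad/s): [1.89, 1.89, 2.57, 3.01, 3.01, 3.01].

### API

Orientations are given as a unit quaternion [w, x, y, z].
In Python, from station import sensors, eyes, order, manip gives the robot as it stands. The module is installed in compiled form; this text tells all that it offers.
- The arm moves only by the tool step_arm, never from a script. Its argument "steps" is a list of rows, each a list of 5 numbers: the closure, from -1 (fully open) to 1 (shut), then the shift along the world's x, y, z normalised to -1 to 1, where 1 is 40 mm, then the turn about the world's z normalised to -1 to 1, where 1 is 8 degrees. A call has 1 to 12 rows; each row shifts and turns the commanded pose from where the row before left it; what a row does not reach is not made up. A row lasts 1/10 s, in which the tool goes at most 50 mm and 8.59 degrees, less where a joint would pass 70% of its speed; a pose out of reach is approached as far as the arm can. A call with a number of a shift or a turn outside -1 to 1 is refused whole. A call with a gripper value outside its range is refused whole. The fingers move at their own pace and stop on an object; the grip force is fixed at half the most. Time passes only in rows, so rows that do not move let the fingers close. It gives the time, the measured TCP pose, the force, the opening and the grip force at its end, in the units of the state.
- sensors.state(): the state, without advancing time (a new reading comes with each control period).
- eyes.read_camera(name): name is "scene" or "top" or "wrist"; returns the picture (480x640x3 uint8, blue, green, red); there is no depth.
- eyes.get_calibration(name): a dict with "vfov" (degrees; the focal length in pixels is half the picture's height over the tangent of half this angle, whatever the lens; pixels are square), "cx", "cy" (the principal point, pixels), "eye" and "attitude" of the camera in the world. Camera axes: x right, y down, z forward; pixel columns grow to the right and rows downward; lengths in m; the calibration is good to about 2 mm. A picture is of the moment at which its call begins: read the wrist's pose just before it. get_calibration takes no time and is no camera call; for the wrist camera it gives the pose at the moment of the call.
- order.job_done(): hands the job in; it is judged then, once.
The state is a dict: "t": time; "joints": joint angles; "joint_velocities": joint speeds; "effort": joint torques, N m; "tool_pos": TCP position; "tool_rot": TCP orientation; "ft_force": force on the tool from outside, world axes, zero at the start; "moment": the same for the moment, N m; "opening": finger opening in m; "grasp_force": force on a finger pad.
Only numpy, scipy, OpenCV 4.12 (cv2) and the standard library are available. Lean on these libraries where they do the work, as an engineer would, in place of code of your own. Each camera call takes 0.05 s, during which the arm holds its last target. There are 200 camera calls.

## Working session

There is one attempt and no reset: what is moved stays moved. The work goes in short steps, Python scripts to look and compute and a tool call to move; the robot and the scene stay as the last step left them, time stands still between calls to the robot, and variables do not carry over. Pictures are saved under pics/ and viewed, at most 10 in all, crops included, and the job is handed in when it is done.

Besides the shell and the picture viewer there is one more tool, called after "Emit:" as name(argument=value, ...) on one line, values as JSON. step_arm: Moves the arm, as the interface text tells. Scaled input: -1 to 1 covers 40 mm each way for a shift and 8 degrees each way for a turn. Its arguments: {"type":"object","properties":{"steps":{"type":"array"}},"required":["steps"]}

```bash
mkdir -p pics; python3 - <<'E'
from station import sensors, eyes, order, manip
import cv2
print(manip.pinch_z, sensors.state())
for n in("scene","top"):
    print(eyes.get_calibration(n)); cv2.imwrite(f"pics/{n}0.png",eyes.read_camera(n))
E
```

```text
0.0188 {'t': 0.0, 'joints': array([-1.22949802e+00,  4.94200147e-01,  1.34612465e+00, -1.98921778e-05,
        1.30251339e+00, -9.55098494e-02]), 'joint_velocities': array([-0.00264012,  0.00044757,  0.00019455,  0.00024437,  0.00186549,
        0.00097318]), 'effort': array([ 1.80105544e-03, -8.78816342e+01, -3.81858552e+01,  7.10697519e-02,
        5.31077944e-02, -1.35052474e-04]), 'tool_pos': array([ 0.26426817, -0.5659578 ,  0.21332992]), 'tool_rot': array([-6.16896575e-04,  9.76243722e-01,  2.16674425e-01, -8.58585308e-05]), 'ft_force': array([ 0.33051436, -0.23797113, -0.81097679]), 'moment': array([ 0.01387211, -0.04692676,  0.02269647]), 'grasp_force': 0.0, 'opening': 0.09099696413957205}
{'vfov': 42.940240341909, 'cx': 319.54392954850044, 'cy': 236.99844344110852, 'eye': array([-0.00928483,  0.77360113,  0.62315465]), 'attitude': array([ 0.14511159, -0.24101032,  0.82060662, -0.49745496])}
{'vfov': 48.60106370381507, 'cx': 314.6495234767906, 'cy': 243.39890934960826, 'eye': array([ 0.3398773 , -0.11621781,  1.17547126]), 'attitude': array([-0.07842856,  0.72937056, -0.67583388,  0.07152702])}
```

View pics/scene0.png

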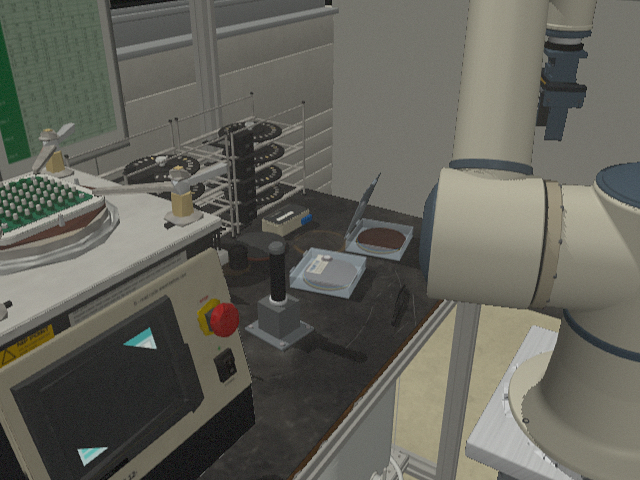

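View pics/top0.png

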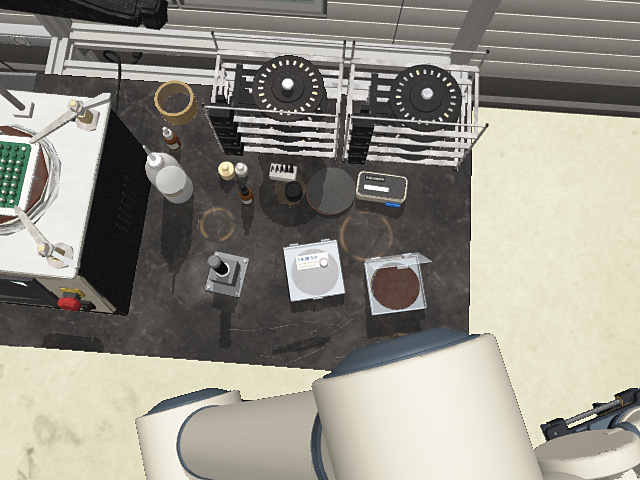

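The scene view shows the open box at (380,238), shut box (330,272) and holder (280,315). In the top view these are at (395,288), (314,271) and (226,273). I'll enlarge the top view next.

```bash
cat > h.py <<'E'
import numpy as np, cv2
from scipy.spatial.transform import Rotation as R
from station import sensors, eyes, order, manip
def cam(n):
    c=eyes.get_calibration(n); q=c['attitude']
    return c, R.from_quat(np.r_[q[1:],q[0]]).as_matrix(), 240/np.tan(np.radians(c['vfov']/2))
def pix2w(n,u,v,z,C=None):
    c,M,f=C or cam(n); d=M@np.array([(u-c['cx'])/f,(v-c['cy'])/f,1]); e=c['eye']
    return e+d*(z-e[2])/d[2]
def w2pix(n,p,C=None):
    c,M,f=C or cam(n); d=M.T@(np.asarray(p)-c['eye']); return d[:2]/d[2]*f+[c['cx'],c['cy']]
E
python3 - <<'E'
from h import *
im=cv2.imread('pics/top0.png')
a=cv2.resize(im[230:330,350:440],None,fx=6,fy=6,interpolation=cv2.INTER_CUBIC)
b=cv2.resize(im[245:305,195:255],None,fx=4,fy=4,interpolation=cv2.INTER_CUBIC)
o=np.zeros((600,800,3),np.uint8);o[:600,:540]=a;o[:240,545:785]=b
s=cv2.imread('pics/scene0.png'); c=cv2.resize(s[160:270,335:420],None,fx=3,fy=3,interpolation=cv2.INTER_CUBIC);o[250:580,542:797]=c
cv2.imwrite('pics/c1.png',o)
for u,v in((395,288),(314,271),(226,273)): print(pix2w('top',u,v,0))
E
```

```text
[ 0.50530959 -0.28062752  0.        ]
[ 0.52973211 -0.09827002  0.        ]
[0.51026567 0.09760281 0.        ]
```

View pics/c1.png

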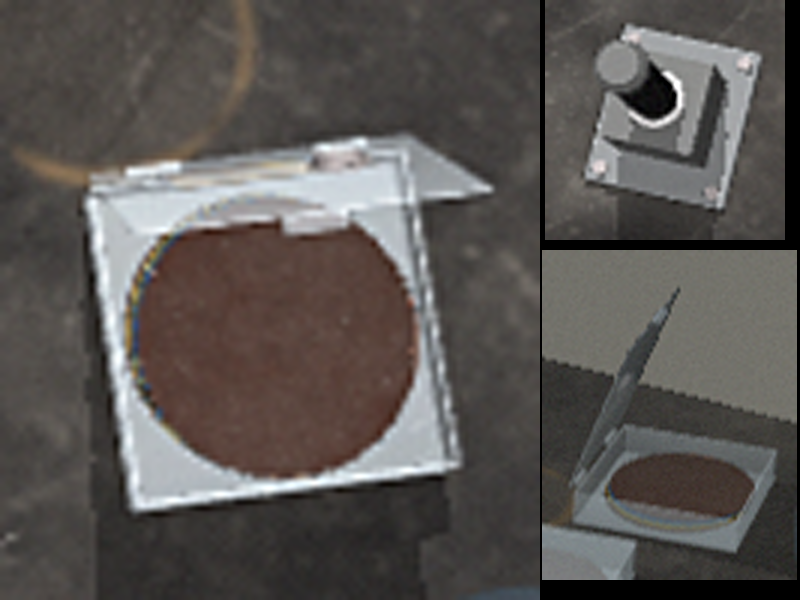

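The crop shows the open box's front corners at top-view pixels (372.2,314.7) and (426.7,307.5), and its back-left corner at about (365,262). The lid's free corners are at about (372.5,269) and (431.7,261.5). I'll fit the pose to these.

```bash
cat > fit.py <<'E'
from h import *
from scipy.optimize import least_squares
T=cam('top');S=cam('scene')
def lidpt(a,r,y,o=3): # r from hinge, o outward of hinge line
    return np.array([.062-r*np.cos(a)+o*1e-3*np.sin(a), y, .024+r*np.sin(a)+o*1e-3*np.cos(a)])
def pts(p):
    x,y,w,a=p; M=R.from_euler('z',w).as_matrix(); t=np.array([x,y,0])
    L=[('top',[-.06,.0595,0.0],(372.2,314.7)),('top',[-.06,-.0595,.024],(426.7,307.5)),
       ('top',[.06,.0595,.024],(365,261.7)),('top',[0,0,.006],(395.5,286.3)),
       ('top',lidpt(a,.121,.06),(372.5,269)),('top',lidpt(a,.121,-.06),(431.7,261.5)),
       ('scene',[-.06,.0595,0],(401,260)),('scene',[-.06,-.0595,.024],(412.7,228.3)),
       ('scene',lidpt(a,.121,-.06),(380.3,173.3))]
    return [(w2pix(n,M@np.array(q)+t,T if n=='top' else S),np.array(m)) for n,q,m in L]
s=least_squares(lambda p:np.concatenate([a-b for a,b in pts(p)]),[.505,-.28,0,1.1],loss='soft_l1',x_scale=[.01,.01,.1,.1])
for a,b in pts(s.x): print((a-b).round(1),end=' ')
x,y,w,a=s.x; print('\n',s.x, 'yaw deg',np.degrees(w))
M=R.from_euler('z',w).as_matrix();t=np.array([x,y,0])
for n,q in(('edge',lidpt(a,.122,0)),('tag_shut',[.012,-.024,.0316]),('tag_now',lidpt(a,.05,-.024,7.6)),('hinge',[.062,0,.024])): print(n,M@np.array(q)+t)
# reader: cap top in crop b (623,63) -> px ; collar centre z~.06
cap=(195+(623-545)/4,245+63/4); col=(195+(655-545)/4,245+100/4)
print('reader cap z=.167',pix2w('top',*cap,.167),'collar',pix2w('top',*col,.063))
q=np.array([pix2w('top',195+(u-545)/4,245+v/4,.006) for u,v in((627,25),(760,58),(722,208),(587,182))]);print('foot',q.round(4).tolist(),q.mean(0))
E
python3 fit.py
```

```text
[-0.2  1.6] [0.9 0.4] [-0.5 -0.6] [-1.  -0.9] [-0.1  0.6] [ 0.5 -0.1] [-1.1  0.5] [ 0.9 -2.5] [-0.2 -1. ] 
 [ 0.51022365 -0.27849455  0.21291186  1.20868413] yaw deg 12.198950828771418
edge [ 0.53132313 -0.27393308  0.13915113]
tag_shut [ 0.52702405 -0.29941694  0.0316    ]
tag_now [ 0.56552914 -0.29109258  0.07344984]
hinge [ 0.57082367 -0.26539352  0.024     ]
reader cap z=.167 [0.50811564 0.09199947 0.167     ] collar [0.50695999 0.09425567 0.063     ]
foot [[0.5567, 0.1255, 0.006], [0.5436, 0.0492, 0.006], [0.4585, 0.0614, 0.006], [0.4671, 0.1373, 0.006]] [0.50645921 0.09336032 0.006     ]
```

Emit:
step_arm(steps=[[1,0,0,0.5,0],[1,0.8,0.785,0,-0.16],[1,0.8,0.785,0,-0.16],[1,0.8,0.785,0,-0.16],[1,0.8,0.785,0,-0.16],[1,0.8,0.785,0,-0.16],[1,0.8,0.785,0,-0.16],[1,0.8,0.785,0,-0.16],[1,0.8,0.785,0,-0.16],[1,0.8,0.785,0,-0.16],[1,0.8,0.785,0,-0.16],[1,0,0,0,0]])

```text
t: 1.3
tool_pos: [0.5874, -0.2483, 0.2334]
tool_rot: [-0.001, 0.994, 0.108, 0.0]
ft_force: [-0.3, -1.0, 0.0]
opening: 0.0006
grasp_force: 0.0
```

```bash
python3 - <<'E'
from h import *
print(cam('wrist')[0]); im=eyes.read_camera('wrist'); s=eyes.read_camera('scene');t=eyes.read_camera('top')
o=np.zeros((600,800,3),np.uint8)
o[:300,:400]=cv2.resize(im,(400,300)); o[300:,:400]=cv2.resize(s[130:280,320:420+100],(400,300)); o[:300,400:]=cv2.resize(t[210:330,310:470],(400,300))
cv2.imwrite('pics/m1.png',o); print(sensors.state()['tool_pos'])
E
```

```text
{'vfov': 64.23994891763486, 'cx': 321.6332563232014, 'cy': 238.80177409411107, 'eye': array([ 0.65807407, -0.23333068,  0.40368266]), 'attitude': array([ 0.10168366,  0.77288057, -0.62102216, -0.08153236])}
[ 0.58408456 -0.25230432  0.23351467]
```

View pics/m1.png

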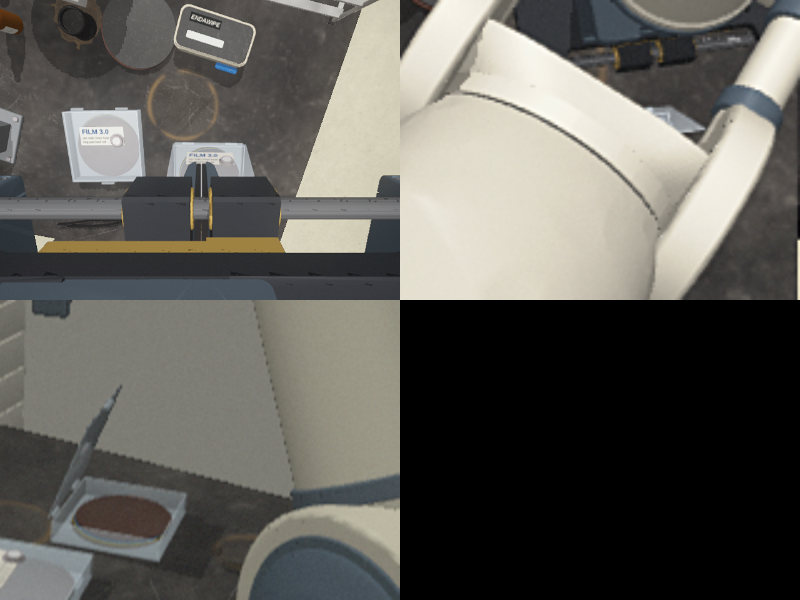

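The composite shows the lid still standing in the scene inset, its edge near (120,388). In the wrist view the fingertips are just over the lid's back side, at about (200,170). I'll descend behind the lid.

Emit:
step_arm(steps=[[1,0,0,-0.9,0],[1,0,0,-0.9,0],[1,0,0,-0.9,0],[1,0,0,-0.2,0],[1,0,0,0,0]])

```text
t: 1.95
tool_pos: [0.5833, -0.2529, 0.1174]
tool_rot: [-0.001, 0.994, 0.106, -0.001]
ft_force: [-0.8, -0.1, 1.1]
opening: 0.0004
grasp_force: 0.0
```

```bash
python3 - <<'E'
import numpy as np
from h import *
print(sensors.state()['tool_pos'],sensors.state()['ft_force'])
w=np.radians(12.2);h=np.array([.5708,-.2654]);r=.105
prev=None
for a in np.linspace(1.21,-.03,16):
    lx=-r*np.cos(a)+.003*np.sin(a)+.016; z=.024+r*np.sin(a)+.003*np.cos(a)
    p=np.r_[h+np.array([[np.cos(w),-np.sin(w)],[np.sin(w),np.cos(w)]])@[lx,.010],z]
    print(round(a,2),p.round(4),'' if prev is None else ((p-prev)/.04).round(2)); prev=p
E
```

```text
[ 0.58332129 -0.25291064  0.117377  ] [-0.83101331 -0.13840275  1.10105049]
1.21 [ 0.5508 -0.2595  0.1233] 
1.13 [ 0.5429 -0.2612  0.1201] [-0.2  -0.04 -0.08]
1.04 [ 0.5353 -0.2628  0.1163] [-0.19 -0.04 -0.1 ]
0.96 [ 0.528  -0.2644  0.1119] [-0.18 -0.04 -0.11]
0.88 [ 0.5211 -0.2659  0.1068] [-0.17 -0.04 -0.13]
0.8 [ 0.5147 -0.2673  0.1012] [-0.16 -0.03 -0.14]
0.71 [ 0.5087 -0.2686  0.095 ] [-0.15 -0.03 -0.15]
0.63 [ 0.5032 -0.2698  0.0884] [-0.14 -0.03 -0.17]
0.55 [ 0.4983 -0.2708  0.0813] [-0.12 -0.03 -0.18]
0.47 [ 0.494  -0.2718  0.0739] [-0.11 -0.02 -0.19]
0.38 [ 0.4902 -0.2726  0.0661] [-0.09 -0.02 -0.2 ]
0.3 [ 0.4872 -0.2733  0.058 ] [-0.08 -0.02 -0.2 ]
0.22 [ 0.4848 -0.2738  0.0496] [-0.06 -0.01 -0.21]
0.14 [ 0.483  -0.2741  0.0411] [-0.04 -0.01 -0.21]
0.05 [ 0.482  -0.2744  0.0325] [-0.03 -0.01 -0.22]
-0.03 [ 0.4817 -0.2744  0.0238] [-0.01 -0.   -0.22]
```

Emit:
step_arm(steps=[[1,-0.27,-0.06,0.05,0],[1,-0.27,-0.05,0.05,0],[1,-0.27,-0.05,0.05,0],[1,-0.2,-0.04,-0.08,0],[1,-0.19,-0.04,-0.1,0],[1,-0.18,-0.04,-0.11,0],[1,-0.17,-0.04,-0.13,0],[1,-0.16,-0.03,-0.14,0],[1,-0.15,-0.03,-0.15,0],[1,-0.14,-0.03,-0.17,0],[1,-0.12,-0.03,-0.18,0]])

```text
t: 3.05
tool_pos: [0.4991, -0.2699, 0.0808]
tool_rot: [-0.0, 0.994, 0.106, -0.0]
ft_force: [1.0, 0.5, 1.0]
opening: 0.0006
grasp_force: 0.5
```

Emit:
step_arm(steps=[[1,-0.11,-0.02,-0.19,0],[1,-0.09,-0.02,-0.2,0],[1,-0.08,-0.02,-0.2,0],[1,-0.06,-0.01,-0.21,0],[1,-0.04,-0.01,-0.18,0]])

```text
t: 3.55
tool_pos: [0.4842, -0.2731, 0.0415]
tool_rot: [-0.0, 0.994, 0.106, -0.0]
ft_force: [1.1, 0.2, 1.8]
opening: 0.0005
grasp_force: 0.5
```

```bash
python3 - <<'E'
from h import *
im=eyes.read_camera('wrist'); s=eyes.read_camera('scene')
o=np.zeros((480,800,3),np.uint8)
o[:300,:400]=cv2.resize(im,(400,300)); o[:300,400:]=cv2.resize(s[150:300,320:520],(400,300))
cv2.imwrite('pics/m2.png',o[:300]); print(sensors.state()['tool_pos'],sensors.state()['ft_force'])
E
```

```text
[ 0.48383707 -0.27285497  0.04125101] [ 0.12409378 -0.55624911  0.17600478]
```

View pics/m2.png

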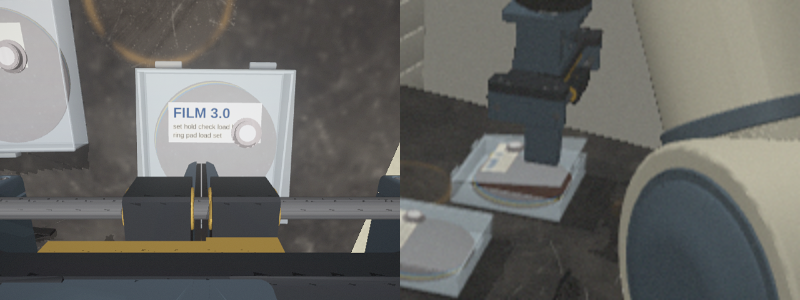

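The lid has followed the fingers and is nearly shut. Its tag shows in the wrist inset at (247,132). I'll press on down gently.

Emit:
step_arm(steps=[[1,-0.03,0,-0.12,0],[1,-0.02,0,-0.12,0],[1,0,0,-0.1,0],[1,0,0,0,0],[1,0,0,0,0]])

```text
t: 4.15
tool_pos: [0.4824, -0.2731, 0.0287]
tool_rot: [-0.0, 0.994, 0.106, -0.0]
ft_force: [-0.1, 0.4, 0.6]
opening: 0.0006
grasp_force: 0.0
```

Emit:
step_arm(steps=[[1,0,0,-0.04,0],[1,0,0,-0.03,0],[1,0,0,0,0]])

```text
t: 4.45
tool_pos: [0.4825, -0.2732, 0.0265]
tool_rot: [0.0, 0.994, 0.107, 0.0]
ft_force: [-2.5, 1.2, 13.0]
opening: 0.0004
grasp_force: 6.7
```

Emit:
step_arm(steps=[[1,0,0,-0.03,0],[1,0,0,-0.03,0],[1,0,0,0,0],[1,0,0,0,0]])

```text
t: 4.85
tool_pos: [0.4826, -0.2734, 0.0257]
tool_rot: [0.001, 0.994, 0.107, 0.001]
ft_force: [-10.4, 5.4, 46.5]
opening: 0.0004
grasp_force: 23.2
```

Emit:
step_arm(steps=[[1,0,0,0.1,0],[1,0,0,0.4,0],[1,0,0,1,0],[1,0,0,1,0],[1,0,0,0.9,0],[1,0,0,0,0],[1,0,0,0,0]])

```text
t: 5.55
tool_pos: [0.4826, -0.2732, 0.16]
tool_rot: [0.001, 0.994, 0.107, 0.001]
ft_force: [-0.6, -0.2, 0.2]
opening: 0.0005
grasp_force: 0.0
```

```bash
python3 - <<'E'
from h import *
C=cam('wrist'); im=eyes.read_camera('wrist'); s=eyes.read_camera('scene'); st=sensors.state()
cv2.imwrite('pics/w3.png',im); np.save('w3.npy',np.array([C],dtype=object),allow_pickle=True)
p=w2pix('wrist',[.527,-.2994,.0316],C); print(st['tool_pos'],st['ft_force'],p)
u,v=(p-[60,50]).astype(int); u=max(u,0);v=max(v,0); print(u,v)
o=np.zeros((500,800,3),np.uint8); 
c=im[v:v+100,u:u+100]; o[:c.shape[0]*4,:c.shape[1]*4]=cv2.resize(c,None,fx=4,fy=4,interpolation=cv2.INTER_CUBIC)
o[:300,400:]=cv2.resize(s[180:270,330:450],(400,300),interpolation=cv2.INTER_CUBIC)
cv2.imwrite('pics/m3.png',o[:400])
E
```

```text
[ 0.48182584 -0.27269288  0.15844532] [-1.21199818  0.00545732  0.05667853] [365.29730008 182.38751978]
305 132
```

View pics/m3.png

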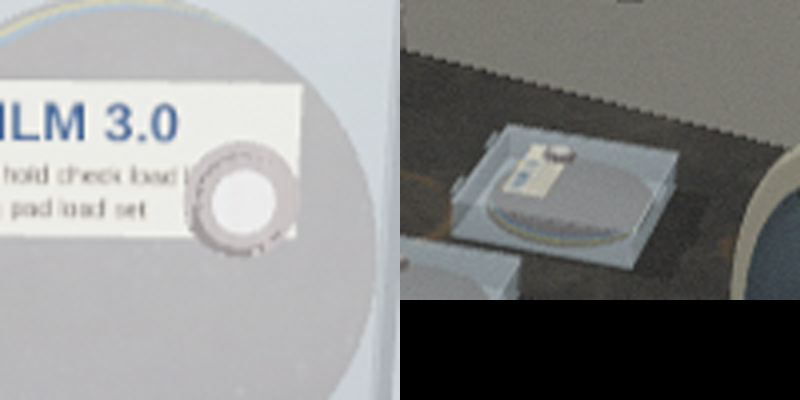

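The tag's centre is at crop (245,200), which is wrist pixel (366.2,182). The box fit predicted (365.3,182.4), so the two agree to under 1 mm, and the scene inset shows the lid flat. Next I'll go to the reader.

Emit:
step_arm(steps=[[-1,0.07,0.84,0.4,0],[-1,0.07,0.84,0.4,0],[-1,0.07,0.84,0.4,0],[-1,0.07,0.84,0.4,0],[-1,0.07,0.84,0.4,0],[-1,0.07,0.84,0.3,0],[-1,0.07,0.84,0.3,0],[-1,0.07,0.84,0,0],[-1,0.05,0.84,0,0],[-1,0,0,0,0],[-1,0,0,0,0]])

```text
t: 6.75
tool_pos: [0.5063, 0.0297, 0.2623]
tool_rot: [-0.0, 0.994, 0.107, -0.001]
ft_force: [-0.5, -0.3, 0.2]
opening: 0.0856
grasp_force: 0.0
```

```bash
python3 - <<'E'
from h import *
C=cam('wrist'); im=eyes.read_camera('wrist'); st=sensors.state()
print(pix2w('wrist',366.2,182,.0316,tuple(np.load('w3.npy',allow_pickle=True)[0])))
print(st['tool_pos'],[w2pix('wrist',[.507,.0935,z],C) for z in(.167,.063,.155)])
for z in(.167,.063):cv2.circle(im,tuple(w2pix('wrist',[.507,.0935,z],C).round().astype(int)),2,(0,0,255),-1)
cv2.imwrite('pics/m4.png',cv2.resize(im,(800,600)))
E
```

```text
[ 0.5274404  -0.30001431  0.0316    ]
[0.50642492 0.02901255 0.26249408] [array([232.993669  , 220.66002642]), array([256.82903282, 197.61840613]), array([236.60699674, 217.16702642])]
```

View pics/m4.png

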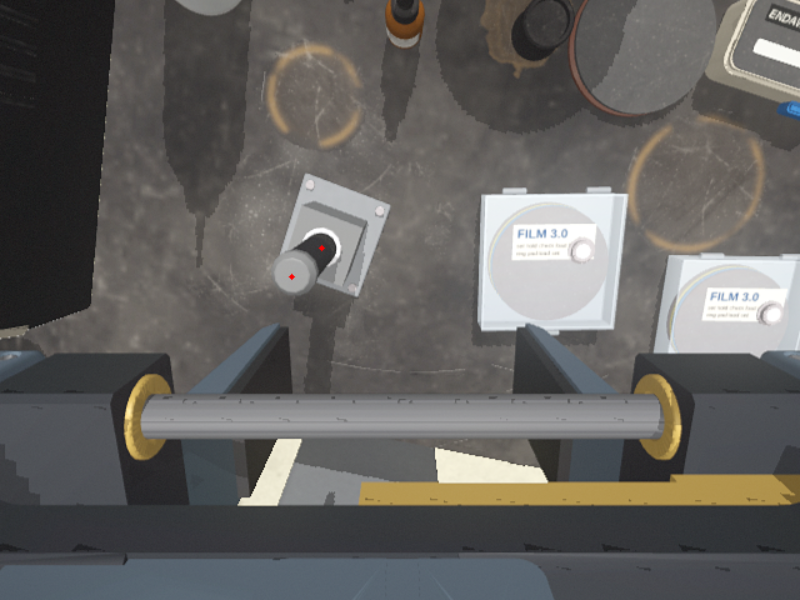

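The wrist view shows the reader's cap at (295,272), about 2 mm from the predicted dot at (291,276). That puts the reader axis at about (0.508, 0.092), so I'll descend and grip there.

Emit:
step_arm(steps=[[-1,0.04,0.8,0,0],[-1,0,0.78,0,0],[-1,0,0,-0.5,0],[-1,0,0,-0.7,0],[-1,0,0,-0.7,0],[-1,0,0,-0.7,0],[-1,0,0,-0.7,0],[-1,0,0,-0.6,0],[-1,0,0,-0.25,0],[-1,0,0,0,0],[-1,0,0,0,0]])

```text
t: 7.9
tool_pos: [0.5088, 0.0921, 0.0981]
tool_rot: [0.0, 0.994, 0.106, 0.0]
ft_force: [0.0, -1.0, 0.1]
opening: 0.0914
grasp_force: 0.0
```

Emit:
step_arm(steps=[[1,0,0,0,0],[1,0,0,0,0],[1,0,0,0,0],[1,0,0,0,0],[1,0,0,0,0],[1,0,0,0,0],[1,0,0,0,0],[1,0,0,0,0],[1,0,0,0,0]])

```text
t: 8.8
tool_pos: [0.5084, 0.0925, 0.0975]
tool_rot: [-0.0, 0.994, 0.107, -0.0]
ft_force: [0.1, 0.3, -1.4]
opening: 0.0237
grasp_force: 30.0
```

Emit:
step_arm(steps=[[1,0,0,0.2,0],[1,0,0,0.5,0],[1,0,0,0.7,0],[1,0,0,0.7,0],[1,0,0,0.7,0],[1,0,0,0.5,0],[1,0,0,0.2,0],[1,0,0,0,0],[1,0,0,0,0]])

```text
t: 9.7
tool_pos: [0.5079, 0.0924, 0.2367]
tool_rot: [-0.0, 0.994, 0.106, -0.001]
ft_force: [-0.4, 0.6, -1.5]
opening: 0.0233
grasp_force: 30.0
```

Emit:
step_arm(steps=[[1,0.04,-0.5,0,0],[1,0.04,-0.85,0,0],[1,0.04,-0.9,0,0],[1,0.04,-0.9,0,0],[1,0.04,-0.9,0,0],[1,0.04,-0.9,0,0],[1,0.04,-0.9,0,0],[1,0.04,-0.9,0,0],[1,0.04,-0.9,0,0],[1,0.04,-0.9,0,0],[1,0.04,-0.8,0,0],[1,0.04,-0.46,0,0]])

```text
t: 10.9
tool_pos: [0.5269, -0.3019, 0.2359]
tool_rot: [-0.001, 0.994, 0.106, -0.001]
ft_force: [0.1, -0.1, -1.1]
opening: 0.0236
grasp_force: 30.0
```

Emit:
step_arm(steps=[[1,0,0,-0.5,0],[1,0,0,-0.8,0],[1,0,0,-0.7,0],[1,0,0,-0.3,0],[1,0,0,0,0],[1,0,0,0,0],[1,0,0,0,0]])

```text
t: 11.6
tool_pos: [0.5283, -0.3003, 0.1469]
tool_rot: [0.001, 0.994, 0.107, 0.001]
ft_force: [0.2, 0.2, -1.3]
opening: 0.0237
grasp_force: 30.0
```

```bash
python3 - <<'E'
from h import *
C=cam('wrist'); im=eyes.read_camera('wrist'); s=eyes.read_camera('scene'); st=sensors.state()
tp=st['tool_pos'];print(tp,st['tool_rot'],st['ft_force'],st['opening'])
tip=[tp[0],tp[1],tp[2]-.0825]
for n,I,K in(('scene',s,cam('scene')),('wrist',im,C)):
    print(n,'tip',w2pix(n,tip,K),'tag',w2pix(n,[.5274,-.300,.0316],K))
o=np.zeros((600,800,3),np.uint8)
o[:,:400]=cv2.resize(s[160:250,345:405],(400,600),interpolation=cv2.INTER_CUBIC)
u,v=w2pix('wrist',[.5274,-.300,.0316],C).astype(int); print(u,v)
c=im[100:280,260:380];o[:,400:]=cv2.resize(c,(400,600))
cv2.imwrite('pics/m5.png',o)
E
```

```text
[ 0.52817394 -0.30022517  0.14670542] [6.29362537e-04 9.94309604e-01 1.06524492e-01 7.39697878e-04] [-0.10036705 -0.81724974  0.08518928] 0.023967286070985493
scene tip [378.13947761 210.51265469] tag [377.71750782 224.1731841 ]
wrist tip [320.22733096 245.52711935] tag [319.76042579 234.79190188]
319 234
```

View pics/m5.png

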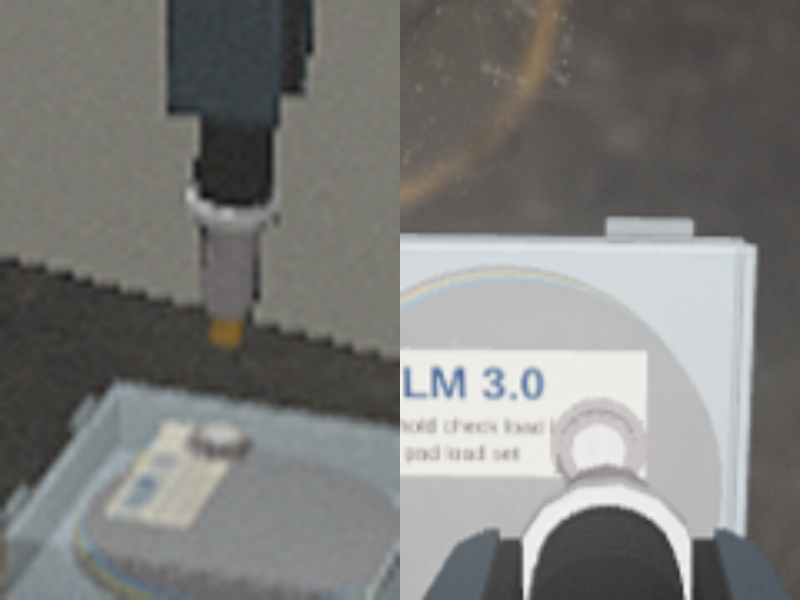

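In the scene crop the brass tip end is at (225,345), directly above the tag at (220,432). That is within about 1 mm of prediction, and the tag also lines up in the wrist crop. Now I'll lower onto the tag.

Emit:
step_arm(steps=[[1,0,0,-0.3,0],[1,0,0,-0.25,0],[1,0,0,-0.15,0],[1,0,0,-0.08,0],[1,0,0,0,0],[1,0,0,0,0]])

```text
t: 12.3
tool_pos: [0.5277, -0.3, 0.1144]
tool_rot: [0.0, 0.994, 0.106, 0.0]
ft_force: [0.2, -0.1, -0.9]
opening: 0.0236
grasp_force: 30.0
```

Emit:
step_arm(steps=[[1,0,0,-0.04,0],[1,0,0,-0.04,0],[1,0,0,-0.03,0],[1,0,0,-0.03,0],[1,0,0,0,0],[1,0,0,0,0]])

```text
t: 12.9
tool_pos: [0.5278, -0.3001, 0.1088]
tool_rot: [0.0, 0.994, 0.106, 0.0]
ft_force: [2.0, -0.5, 2.1]
opening: 0.0231
grasp_force: 30.0
```

```bash
python3 - <<'E'
from h import *
F=[];P=[]
for i in range(12):
    s=eyes.read_camera('scene'); st=sensors.state();F.append(st['ft_force']);P.append(st['tool_pos'])
print(np.mean(F,0),np.std(F,0),np.mean(P,0),st['tool_rot'])
E
```

```text
[ 1.18087677 -1.08129632  2.08584734] [0.42171255 0.45092614 0.51583643] [ 0.52773601 -0.3000324   0.10880943] [1.11019051e-04 9.94311527e-01 1.06510883e-01 7.88134543e-05]
```

Emit:
step_arm(steps=[[1,0,0,0.025,0],[1,0,0,0,0],[1,0,0,0,0],[1,0,0,0,0]])

```text
t: 13.9
tool_pos: [0.5276, -0.2999, 0.1097]
tool_rot: [0.0, 0.994, 0.106, 0.0]
ft_force: [1.3, -0.9, 1.8]
opening: 0.0236
grasp_force: 30.0
```

```bash
python3 - <<'E'
from h import *
F=[]
for i in range(10):
    s=eyes.read_camera('scene'); st=sensors.state();F.append(st['ft_force'])
print(np.mean(F,0),st['tool_pos'],st['grasp_force'])
im=eyes.read_camera('wrist')
o=np.zeros((600,800,3),np.uint8)
o[:,:400]=cv2.resize(s[160:250,345:405],(400,600),interpolation=cv2.INTER_CUBIC)
o[:,400:]=cv2.resize(im[100:280,260:380],(400,600)); cv2.imwrite('pics/m6.png',o)
E
```

```text
[ 1.21759268 -1.77655623  2.02753111] [ 0.52759362 -0.29993508  0.10971518] 30.002113580703735
```

View pics/m6.png

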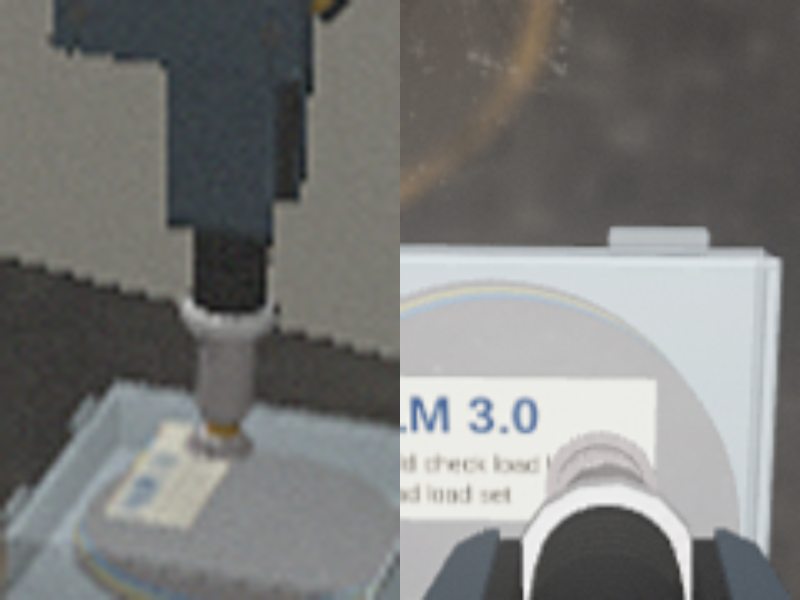

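The tip sits on the middle of the tag at (222,436), with the reader upright. Estimates of the compression run from 4.4 to 5.5 mm, so I'll ease off 0.8 mm to centre it and then hand in.

Emit:
step_arm(steps=[[1,0,0,0.02,0],[1,0,0,0,0],[1,0,0,0,0],[1,0,0,0,0],[1,0,0,0,0]])

```text
t: 14.95
tool_pos: [0.5276, -0.2999, 0.1105]
tool_rot: [-0.0, 0.994, 0.106, -0.0]
ft_force: [1.6, -0.7, 0.7]
opening: 0.0239
grasp_force: 30.0
```

```bash
python3 - <<'E'
from h import *
F=[]
for i in range(10):
    eyes.read_camera('scene'); st=sensors.state();F.append(st['ft_force'])
print(np.mean(F,0),st['tool_pos']); print(order.job_done())
E
```

```text
[ 0.90780086 -0.62936206  1.67766791] [ 0.52758908 -0.29987829  0.11051497]
the job is handed in; nothing more can be done
None
```

I lowered the lid until it was fully shut and handed the job in with the reader held upright on the middle of that box's tag. The tip is pressed in about 4 mm with roughly 3 N, both estimated from arm height and wrist force; no verdict came back.

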